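# Seat the specimen board in the photo stage and bolt it

### The job

With a fingertip, gently push the white specimen board along the rails of the photo stage until you feel it drop flat into its locating notches. Then push the orange knob of the locking bolt all the way so that the bolt lies over the board's edge. Only push: do not pick up the board or tip it, and leave the jar, the cup and the brush where they are.

Things in the scene. Friction and masses are not known exactly. Their poses are not given: they have to be found in the camera images.
- stage: Grey base plate 190 x 410 x 10 mm, fixed. Origin: middle of it, at bench height; z up; the board slides along its +y. Two grey rails along y (y -205 to +135, x 40 to 77 mm on either side), running surface 30 mm above the bench; dark guide lips outside them (inner faces at x +-77.5, tops at 50 mm). Between the rails open, floor at 10 mm. Bolt block at y 142 to 196 mm, 59 mm wide, top 52 mm
- seat (a point): fixed point of the stage (x 0, y +60, z 22 mm in its frame) where the board's origin lies when it has dropped, give or take 3 mm along the rails. The rails' four notches are 8 mm deep and 22 mm long for the board's 16 mm feet; their far walls stop the board. Yellow ticks on the lips, 60 mm before and past this point, mark the seated board's edges
- board: Loose white board, 0.3 to 0.6 kg, 150 (x) by 120 mm (y), 8 mm plate on four 12 mm feet, brown resin fish fixed on top. Origin: board's centre, at the feet's undersides: 30 mm above the bench on the rails, 22 mm when dropped. Own y along the stage's +y. Plate top 20 mm, fish top 38 mm above the origin. Blue lip 70 mm wide, 8 mm thick, top 38 mm, flush with the -y edge. Sliding takes 1 to 7 N; side play 2.5 mm
- board_push (a point): centre of the board's trailing (-y) face, where a fingertip pushes it: 60 mm behind the board's origin and 22 mm above it
- bolt (a joint): locking bolt, a flat steel tongue 36 mm wide; 0 to 0.006 m as found (withdrawn), 0.040 m at its stop, fully home. Slides along the stage's -y, stays where left; takes about 2 N. Its underside is 46 mm above the bench: it passes 4 mm over the seated board's plate (top 42 mm) and is blocked by a board that has not dropped
- bolt_knob (a point): centre of the +y face of the orange knob on the bolt, the face to push (towards the stage's -y). The knob is 32 mm (x) by 12 mm (y), from 51 to 79 mm above the bench; this point is at 65 mm. The tongue and bolt block below and behind it are 52 mm high
- jar: bystander: loose amber jar with black cap, diameter 56 mm, 85 mm high; origin at the centre of its underside
- dish: bystander: loose white cup, rim diameter 60 mm, 55 mm high; origin at the centre of its underside
- brush: bystander: loose brush 150 mm long lying on the bench along its own x; origin at the middle of its underside
Things that resemble listed ones, but are neither listed nor needed, are in the scene too. There is more than one size of the board; the one meant has the size given above.

How it is judged:
By the outcome, as a careful person would: the job done as asked, in the order asked, and still so for the second after the job is handed in, with the robot touching nothing.
It also fails if it takes over 45 s, if anything falls off the work surface, if the arm or the gripper's body presses on something with over 40 N, if the wrist force passes 120 N, or if a joint passes its speed limit or range.

### The arm

A 7-joint arm with a two-finger parallel gripper is mounted at the origin on the work surface. World frame = base frame: x ahead of the robot, y to its left, z up, the work surface at z = 0. Lengths are in m, angles in rad, forces in N, time in s.
With the tool pointing down it reaches from about 0.4 to 0.85 m from the base axis. Payload 10.4 kg.
Tool frame: the origin (TCP) lies midway between the tips of the shut fingers; the grasp point (between the pads) lies 19 mm behind it (r.tcp_to_grasp is the z of the grasp point in the tool frame, in m); z points along the fingers, x is the direction in which the jaws open and shut, and the axes are right-handed (so a half turn about z gives the same grasp; the last joint's range is limited). The gripper opens to 87 mm and grips with 3 to 60 N. Pads are 19 mm wide; open, the fingers measure 117 mm over their backs; the gripper's body (75 mm by 190 mm) begins 51 mm behind the grasp point.
Start: joints at [-0.023, 0.332, -0.065, 1.46, 0.022, 1.35, -0.088], TCP at [0.625, 0, 0.223] pointing down, gripper open.
Joint ranges: [-2.6, 2.6], [-0.5, 2.12], [-1.47, 1.34], [0.16, 2.42], [-1.27, 4.41], [0.06, 2.06], [-2.6, 2.6]. Speed limits (rad/s): [2.22, 2.22, 2.79, 2.79, 3.14, 3.14, 3.14].

### API

Orientations are given as a unit quaternion [x, y, z, w].
In Python, from bench import r, camera, close_job gives the robot as it stands. The module is installed in compiled form; this text tells all that it offers.
- The arm moves only by the shell command python3 -m crank 'ROWS' [FORCE]. ROWS is JSON, a list of rows, each an object of numbers: "x", "y", "z": the shift along the tool's x, y, z scaled (see below); "ax", "ay", "az": the turn, a rotation vector about the tool's x, y, z scaled (see below); "claw": the closure, from -1 (fully open) to 1 (shut), so that 0 is half open. A call has exactly 5 rows; each row is the pose to reach, as a shift and turn from the pose commanded when the call began, along the tool's axes at that moment; what a row does not reach only later rows make up. The controller multiplies each number of a shift by 1 m and each number of a turn by 2 rad. A row lasts 1/12 s, in which the tool goes at most 41.7 mm and 7.16 degrees, less where a joint would pass 70% of its speed; a pose out of reach is approached as far as the arm can. A call with a number of a shift or a turn outside -1 to 1 is refused whole. A call with a gripper value outside its range is refused whole. The fingers move at their own pace and stop on an object; FORCE is the grip in N (left out, the last holds). Time passes only in rows, so rows that repeat a pose let the fingers close, or fill a call up. It gives the time, the measured TCP pose, the force and the opening at its end, in the units of the state.
- r.read_state(): the state, without advancing time (a new reading comes with each control period).
- camera(name): name is "scene" or "side" or "wrist"; returns a dict with "color" (384x512x3 uint8, blue, green, red), "fx", "fy", "cx", "cy" (pixels), "D" ([k1, k2, p1, p2, k3] as OpenCV has them; the pictures are not rectified), "eye" and "orientation" of the camera in the world. Camera axes: x right, y down, z forward; pixel columns grow to the right and rows downward; lengths in m; the calibration is good to about 2 mm. A picture is of the moment at which its call begins. There is no depth.
- close_job(): hands the job in, once; it reports no verdict.
The state is a dict: "time": time; "joint_positions": joint angles; "joint_vel": joint speeds; "joint_torque": joint torques, N m; "ee_pos": TCP position; "eef_rot": TCP orientation; "ft_force": force on the tool from outside, world axes, zero at the start; "torque": the same for the moment, N m; "width": finger opening in m.
Only numpy, scipy, OpenCV 4.12 (cv2) and the standard library are available. Lean on these libraries where they do the work, as an engineer would, in place of code of your own. Each camera call takes 0.05 s, during which the arm holds its last target. There are 200 camera calls.

## Working session

There is one attempt and no reset: what is moved stays moved. The work goes in short steps, Python scripts to look and compute and a shell command to move; the robot and the scene stay as the last step left them, time stands still between calls to the robot, and variables do not carry over. Pictures are saved under pics/ and viewed, about 8 in all and at most 12, crops included, and the job is handed in when it is done.

```bash
mkdir -p pics; cat > h.py <<'E'
import numpy as np, cv2
from bench import r, camera
from scipy.spatial.transform import Rotation as R
def rot(c):
    o=np.array(c["orientation"]); return R.from_quat(o).as_matrix() if o.size==4 else o.reshape(3,3)
def K(c): return np.array([[c["fx"],0,c["cx"]],[0,c["fy"],c["cy"]],[0,0,1.]])
def plane(c,uv,z):
    p=cv2.undistortPoints(np.array(uv,float).reshape(-1,1,2),K(c),np.array(c["D"],float)).reshape(-1,2)
    d=np.c_[p,np.ones(len(p))]@rot(c).T; e=np.array(c["eye"])
    return e+d*((z-e[2])/d[:,2])[:,None]
def proj(c,P):
    M=rot(c).T; return cv2.projectPoints(np.array(P,float).reshape(-1,1,3),cv2.Rodrigues(M)[0],-M@np.array(c["eye"]),K(c),np.array(c["D"],float))[0].reshape(-1,2)
E
python3 - <<'E'
from h import *
import pickle
d={}
for n in("scene","side"):
    c=camera(n); d[n]=c; cv2.imwrite(f"pics/{n}0.png",c["color"]); print(n,c["eye"],c["orientation"],c["fx"])
pickle.dump(d,open("c0.pkl","wb"));print(r.read_state())
E
```

```text
scene [0.99158769 0.41958006 0.45682154] [ 0.33219898  0.80901652 -0.4455881  -0.19127821] 420.0057728175474
side [ 0.47399888 -0.70800087  0.69541546] [ 0.91065961 -0.03124316  0.02480182 -0.4112272 ] 421.96905956162124
{'time': 0.1, 'joint_positions': array([-0.02258197,  0.33283183, -0.06470873,  1.46084648,  0.02162112,
        1.34988391, -0.08851452]), 'joint_vel': array([-0.00013837, -0.00116599,  0.00040502, -0.00197924,  0.00186795,
       -0.00125067,  0.00033396]), 'joint_torque': array([ 3.16136166e-04, -6.24538064e+01,  2.38312193e-02, -3.90717781e+01,
       -6.15657773e-02,  3.65302863e-02,  4.60620026e-05]), 'ee_pos': array([ 6.24662630e-01, -1.60820176e-05,  2.21824242e-01]), 'eef_rot': array([ 9.99999797e-01, -3.41551076e-07, -6.35595525e-04,  3.68551358e-05]), 'ft_force': array([-0.10182467, -0.72524225, -0.20542574]), 'torque': array([-0.00761205, -0.0089726 ,  0.04112948]), 'width': 0.08678794547846769}
```

View pics/scene0.png

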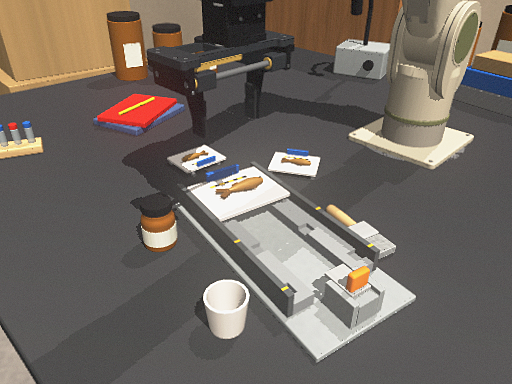

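View pics/side0.png

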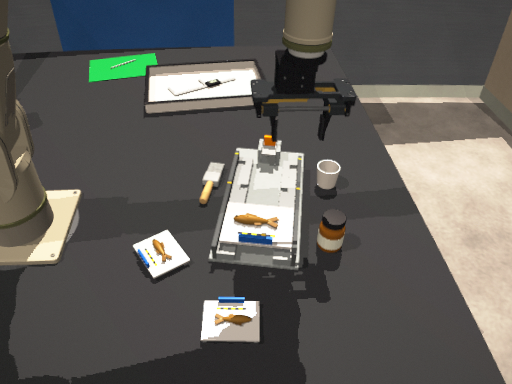

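The scene view shows the target board on the rails at about (235,190), with yellow ticks near (236,240), (285,289), (318,208) and (371,246). The knob is at (358,278), the jar at (158,222) and the cup at (227,308). In the side view the board is at (258,225), its blue lip at (255,238) and the knob at (268,141). The two small boards off the stage are decoys.

```bash
python3 - <<'E'
from h import *
import pickle
d=pickle.load(open("c0.pkl","rb"))
def blobs(c,lo,hi,z,box,mn=3):
    m=cv2.inRange(cv2.cvtColor(c["color"],cv2.COLOR_BGR2HSV),lo,hi); x0,y0,x1,y1=box
    k=np.zeros_like(m);k[y0:y1,x0:x1]=m[y0:y1,x0:x1]
    n,l,s,ce=cv2.connectedComponentsWithStats(k)
    for i in range(1,n):
        if s[i,4]>=mn: print(ce[i].round(1),s[i],plane(c,ce[i],z)[0].round(4))
b={"scene":(150,140,420,360),"side":(190,130,345,270)}
for n in d:
    c=d[n];print(n)
    print("yellow z.05");blobs(c,(24,120,120),(34,255,255),.05,b[n],2)
    print("orange z.065");blobs(c,(8,200,190),(19,255,255),.065,b[n],15)
    print("blue z.068");blobs(c,(105,150,60),(125,255,255),.068,b[n],10)
    print("white z.05");blobs(c,(0,0,215),(180,40,255),.05,b[n],100)
a=d["scene"]["color"][145:360,150:420]; cv2.imwrite("pics/c1.png",cv2.resize(a,None,fx=2.7,fy=2.7,interpolation=cv2.INTER_CUBIC))
a=d["side"]["color"][130:270,200:350]; cv2.imwrite("pics/c2.png",cv2.resize(a,None,fx=4,fy=4,interpolation=cv2.INTER_CUBIC))
E
```

```text
scene
yellow z.05
[297. 158.] [296 158   3   1   3] [ 0.3709 -0.0699  0.05  ]
[239.2 177.7] [237 177   5   2   6] [ 0.5147 -0.0938  0.05  ]
[230.8 180.3] [229 180   5   2   6] [ 0.5331 -0.0974  0.05  ]
[212.  186.5] [210 186   5   2   6] [ 0.5734 -0.1048  0.05  ]
[317.8 207.7] [316 207   4   2   6] [0.4872 0.0752 0.05  ]
[236.9 240.8] [235 240   5   3   8] [0.6491 0.0445 0.05  ]
[369.9 244.9] [368 244   5   3  12] [0.5104 0.1926 0.05  ]
[359.5 273.5] [353 270  16   8  35] [0.5755 0.2164 0.05  ]
[284.4 288.1] [281 286   8   5  19] [0.6718 0.1621 0.05  ]
orange z.065
blue z.068
[297.5 152. ] [287 149  21   7  84] [ 0.377  -0.0649  0.068 ]
[205.7 160.5] [197 156  18  10  76] [ 0.5375 -0.1658  0.068 ]
[209.6 173. ] [206 172   8   4  17] [ 0.5638 -0.1219  0.068 ]
white z.05
[203. 158.] [182 145  44  26 366] [ 0.5132 -0.2054  0.05  ]
[293.7 164.5] [268 152  52  25 664] [ 0.3978 -0.0559  0.05  ]
[239.6 195. ] [ 191  167   99   54 2281] [ 0.5566 -0.0478  0.05  ]
[363.6 229.5] [349 221  30  18 280] [0.4839 0.1646 0.05  ]
[162.3 238.1] [150 223  26  25 364] [ 0.727  -0.0404  0.05  ]
[340.  251
[... 374 characters left out ...]
]
[236.8 153.3] [235 153   4   2   6] [0.5117 0.1943 0.05  ]
[299.2 158.4] [298 158   3   2   5] [0.6719 0.1639 0.05  ]
[229. 182.] [228 182   3   1   3] [0.4874 0.0773 0.05  ]
[297.8 188.2] [296 188   4   2   5] [0.6496 0.0454 0.05  ]
[244.1 232.9] [242 232   6   2   7] [ 0.5136 -0.093   0.05  ]
[253.2 233.6] [251 233   6   2   8] [ 0.5326 -0.0964  0.05  ]
[272.4 235.3] [270 235   5   2   7] [ 0.5724 -0.1036  0.05  ]
orange z.065
blue z.068
[254.6 238.8] [239 234  33  10 224] [ 0.5326 -0.128   0.068 ]
white z.05
[271.5 149.6] [262 141  19  14 106] [0.6043 0.2065 0.05  ]
[262.4 197.8] [ 219  148   84   94 4403] [0.5623 0.0159 0.05  ]
[213.1 172. ] [204 163  19  18 222] [0.4494 0.1183 0.05  ]
```

View pics/c2.png

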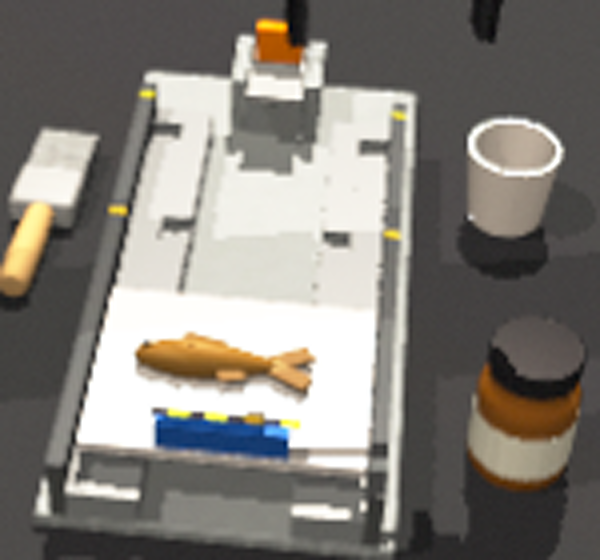

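Averaging the ticks over both views puts the seat at about (0.580, 0.119), with yaw about -10.9°. The tick spacings come out at 165 and 120 mm, as they should. Next I measure the trailing edge and the knob in the stage frame.

```bash
cat >> h.py <<'E'
S=np.array([.5685,.0605]); th=np.deg2rad(-10.9)
ex=np.array([np.cos(th),np.sin(th)]); ey=np.array([-np.sin(th),np.cos(th)])
def st(P): P=np.atleast_2d(P); q=P[:,:2]-S; return np.c_[q@ex,q@ey,P[:,2]]
def wd(p): p=np.atleast_2d(p).astype(float); return np.c_[S+p[:,:1]*ex+p[:,1:2]*ey,p[:,2]]
E
python3 - <<'E'
from h import *
import pickle
d=pickle.load(open("c0.pkl","rb"))
c=d["side"]
print("trail",st(plane(c,[[222,242],[238,243.3],[284,246]],.05)).round(4))
print("lead",st(plane(c,[[230,202.5],[260,204],[290,206]],.05)).round(4))
for n,b in(("scene",(340,260,380,300)),("side",(255,130,285,150))):
    c=d[n];h=cv2.cvtColor(c["color"],cv2.COLOR_BGR2HSV);m=cv2.inRange(h,(5,170,80),(26,255,255));k=np.zeros_like(m);x0,y0,x1,y1=b;k[y0:y1,x0:x1]=m[y0:y1,x0:x1]
    pts=cv2.findNonZero(k).reshape(-1,2); print(n,len(pts),pts.min(0),pts.max(0),pts.mean(0))
    for y in range(b[1],b[3]):
        xs=pts[pts[:,1]==y,0]
        if len(xs):print(y,xs.min(),xs.max(),end="; ")
    # predicted knob box for face y
    for Y in (.16,.175,.19,.20):
        print("\nY",Y,proj(c,wd([[-.016,Y,.079],[.016,Y,.079],[.016,Y-.012,.079],[-.016,Y-.012,.079],[-.016,Y,.051],[.016,Y,.051]])).round(0).tolist())
E
```

```text
trail [[-0.0667 -0.1929  0.05  ]
 [-0.0336 -0.1922  0.05  ]
 [ 0.0609 -0.1873  0.05  ]]
lead [[-0.0691 -0.071   0.05  ]
 [-0.0009 -0.0669  0.05  ]
 [ 0.0671 -0.0645  0.05  ]]
scene 349 [348 266] [369 291] [358.62750716 277.91690544]
266 363 365; 267 361 366; 268 359 367; 269 357 368; 270 355 369; 271 353 369; 272 352 368; 273 350 368; 274 349 368; 275 348 368; 276 348 367; 277 350 367; 278 348 367; 279 352 367; 280 352 367; 281 352 366; 282 352 367; 283 351 366; 284 350 365; 285 351 363; 286 351 361; 287 349 360; 288 351 358; 289 348 356; 290 349 354; 291 350 353; 
Y 0.16 [[362.0, 262.0], [345.0, 271.0], [338.0, 265.0], [356.0, 257.0], [359.0, 277.0], [342.0, 286.0]]

Y 0.175 [[371.0, 268.0], [353.0, 277.0], [346.0, 272.0], [364.0, 263.0], [367.0, 284.0], [350.0, 293.0]]

Y 0.19 [[379.0, 275.0], [362.0, 285.0], [355.0, 279.0], [372.0, 269.0], [376.0, 291.0], [359.0, 300.0]]

Y 0.2 [[385.0, 279.0], [368.0, 289.0], [361.0, 284.0], [378.0, 274.0], [382.0, 295.0], [364.0, 305.0]]
side 93 [264 135] [274 145] [268.50537634 140.05376344]
135 264 271; 136 264 271; 137 264 271; 138 264 271; 139 264 271; 140 264 271; 141 264 274; 142 265 274; 143 265 274; 144 265 274; 145 270 274; 
Y 0.16 [[263.0, 138.0], [276.0, 139.0], [275.0, 141.0], [263.0, 140.0], [263.0, 147.0], [275.0, 147.0]]

Y 0.175 [[264.0, 135.0], [276.0, 136.0], [276.0, 138.0], [264.0, 137.0], [264.0, 143.0], [275.0, 144.0]]

Y 0.19 [[264.0, 132.0], [276.0, 133.0], [276.0, 135.0], [264.0, 134.0], [264.0, 140.0], [276.0, 141.0]]

Y 0.2 [[265.0, 130.0], [277.0, 131.0], [276.0, 133.0], [264.0, 132.0], [264.0, 138.0], [276.0, 139.0]]
```

View pics/c1.png

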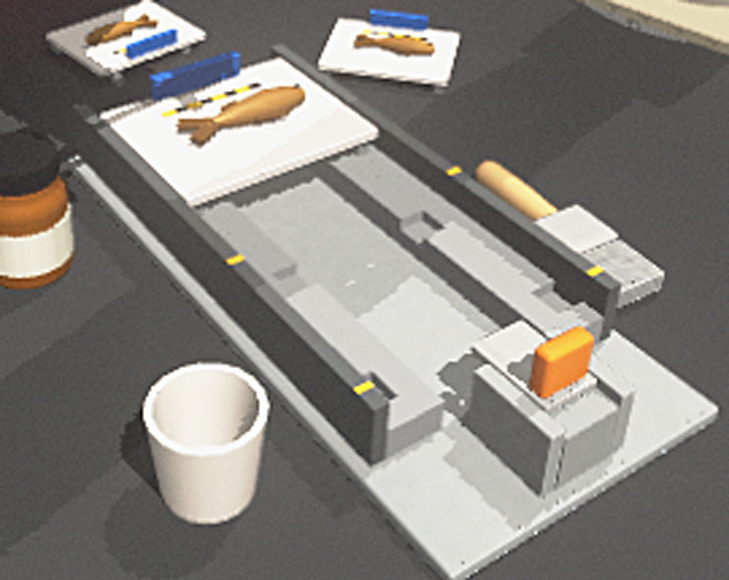

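The board's trailing edge is at stage y ≈ -0.190, so it has about 189 mm to travel. The knob's face is at y ≈ 0.174. I'll go behind the board with the gripper shut.

```bash
python3 -m crank '[{"x":-0.02,"y":0.032,"z":0.01,"az":0.019,"claw":1},{"x":-0.04,"y":0.064,"z":0.02,"az":0.038,"claw":1},{"x":-0.06,"y":0.096,"z":0.03,"az":0.057,"claw":1},{"x":-0.08,"y":0.128,"z":0.04,"az":0.076,"claw":1},{"x":-0.099,"y":0.162,"z":0.05,"az":0.095,"claw":1}]' 20
python3 -m crank '[{"z":0,"claw":1},{"z":0,"claw":1},{"z":0,"claw":1},{"z":0,"claw":1},{"z":0,"claw":1}]'
python3 - <<'E'
from h import *
s=r.read_state();print(st(s["ee_pos"]),R.from_quat(s["eef_rot"]).as_matrix().round(3).tolist(),s["ft_force"],s["width"])
c=camera("side");cv2.imwrite("pics/s1.png",cv2.resize(c["color"][130:340,160:360],None,fx=2.8,fy=2.8))
E
```

```text
[[ 0.0665927  -0.0488042   0.22182424]] [[1.0, -0.0, -0.001], [-0.0, -1.0, -0.0], [-0.001, 0.0, -1.0]] [-0.10182467 -0.72524225 -0.20542574] 0.08678794547846769schema error: expected keys x, y, z, ax, ay, az, claw
schema error: expected keys x, y, z, ax, ay, az, claw
```

View pics/s1.png

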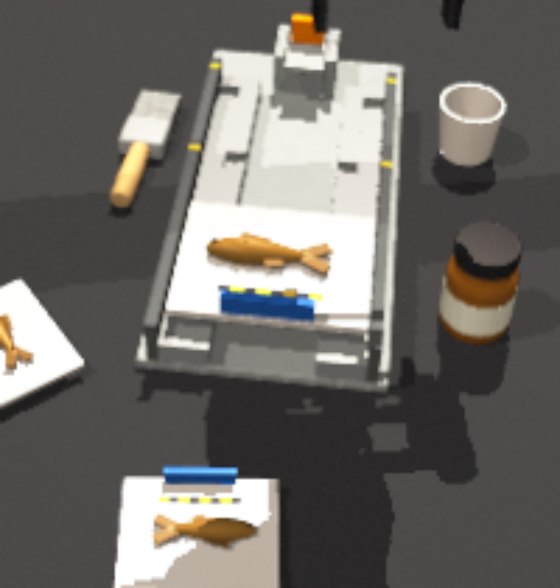

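Both calls were refused because every key is required, so the arm hasn't moved and this view is unchanged. I'll resend with all the keys.

```bash
python3 -m crank '[{"x":-0.02,"y":0.032,"z":0.01,"ax":0,"ay":0,"az":0.019,"claw":1},{"x":-0.04,"y":0.064,"z":0.02,"ax":0,"ay":0,"az":0.038,"claw":1},{"x":-0.06,"y":0.096,"z":0.03,"ax":0,"ay":0,"az":0.057,"claw":1},{"x":-0.08,"y":0.128,"z":0.04,"ax":0,"ay":0,"az":0.076,"claw":1},{"x":-0.099,"y":0.162,"z":0.05,"ax":0,"ay":0,"az":0.095,"claw":1}]' 20
python3 -m crank '[{"x":0,"y":0,"z":0,"ax":0,"ay":0,"az":0,"claw":1},{"x":0,"y":0,"z":0,"ax":0,"ay":0,"az":0,"claw":1},{"x":0,"y":0,"z":0,"ax":0,"ay":0,"az":0,"claw":1},{"x":0,"y":0,"z":0,"ax":0,"ay":0,"az":0,"claw":1},{"x":0,"y":0,"z":0,"ax":0,"ay":0,"az":0,"claw":1}]'
python3 - <<'E'
from h import *
s=r.read_state();print(st(s["ee_pos"]),R.from_quat(s["eef_rot"]).as_matrix().round(3).tolist(),s["ft_force"],s["width"])
E
```

```text
time: 0.57
ee_pos: [0.5246, -0.1629, 0.172]
eef_rot: [0.995, -0.096, -0.0, -0.0]
ft_force: [0.4, -0.7, -0.2]
width: 0.0615
time: 0.98
ee_pos: [0.5268, -0.1607, 0.1727]
eef_rot: [0.996, -0.094, 0.0, -0.0]
ft_force: [0.2, -0.8, 1.0]
width: 0.0284
[[ 0.00084463 -0.22506429  0.17271233]] [[0.982, -0.187, 0.0], [-0.187, -0.982, 0.0], [0.0, -0.0, -1.0]] [ 0.15080709 -0.79842518  0.96028357] 0.02844577609550722
```

```bash
python3 -m crank '[{"x":0,"y":0,"z":0.025,"ax":0,"ay":0,"az":0,"claw":1},{"x":0,"y":0,"z":0.055,"ax":0,"ay":0,"az":0,"claw":1},{"x":0,"y":0,"z":0.085,"ax":0,"ay":0,"az":0,"claw":1},{"x":0,"y":0,"z":0.11,"ax":0,"ay":0,"az":0,"claw":1},{"x":0,"y":0,"z":0.125,"ax":0,"ay":0,"az":0,"claw":1}]'
python3 -m crank '[{"x":0,"y":0,"z":0,"ax":0,"ay":0,"az":0,"claw":1},{"x":0,"y":0,"z":0,"ax":0,"ay":0,"az":0,"claw":1},{"x":0,"y":0,"z":0,"ax":0,"ay":0,"az":0,"claw":1},{"x":0,"y":0,"z":0,"ax":0,"ay":0,"az":0,"claw":1},{"x":0,"y":0,"z":0,"ax":0,"ay":0,"az":0,"claw":1}]'
python3 - <<'E'
from h import *
s=r.read_state();print(st(s["ee_pos"]),s["ft_force"],s["width"])
c=camera("side");d=camera("scene")
cv2.imwrite("pics/s2.png",np.hstack([cv2.resize(c["color"][130:280,200:340],None,fx=2.8,fy=2.8),cv2.resize(d["color"][120:270,150:290],None,fx=2.8,fy=2.8)]))
E
```

```text
time: 1.4
ee_pos: [0.5251, -0.1606, 0.0447]
eef_rot: [0.996, -0.094, -0.001, -0.0]
ft_force: [-0.4, -0.1, -0.5]
width: 0.0018
time: 1.82
ee_pos: [0.527, -0.162, 0.0489]
eef_rot: [0.995, -0.095, 0.001, 0.0]
ft_force: [0.1, -0.6, 0.1]
width: 0.0004
[[ 0.00131141 -0.22638567  0.04892421]] [ 0.12156726 -0.56776566  0.08922801] 0.0003539173410665419
```

View pics/s2.png

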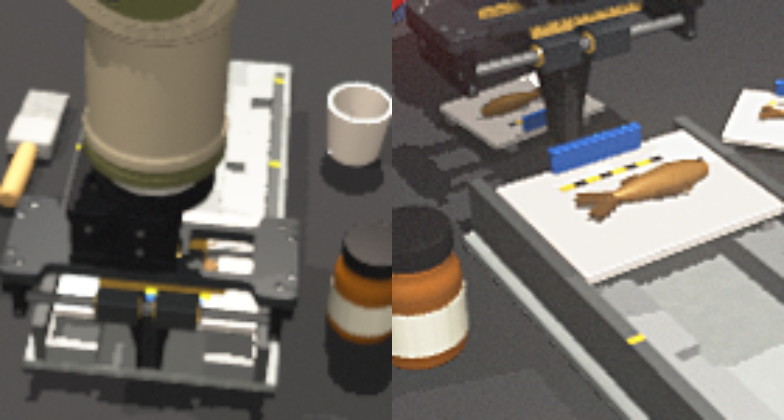

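The shut fingers are behind the board's blue lip and centred on it. They touch nothing: the force is about 0.5 N. I'll approach slowly.

```bash
python3 -m crank '[{"x":0,"y":-0.004,"z":0,"ax":0,"ay":0,"az":0,"claw":1},{"x":0,"y":-0.009,"z":0,"ax":0,"ay":0,"az":0,"claw":1},{"x":0,"y":-0.014,"z":0,"ax":0,"ay":0,"az":0,"claw":1},{"x":0,"y":-0.019,"z":0,"ax":0,"ay":0,"az":0,"claw":1},{"x":0,"y":-0.023,"z":0,"ax":0,"ay":0,"az":0,"claw":1}]'
python3 -m crank '[{"x":0,"y":-0.003,"z":0,"ax":0,"ay":0,"az":0,"claw":1},{"x":0,"y":-0.006,"z":0,"ax":0,"ay":0,"az":0,"claw":1},{"x":0,"y":-0.009,"z":0,"ax":0,"ay":0,"az":0,"claw":1},{"x":0,"y":-0.012,"z":0,"ax":0,"ay":0,"az":0,"claw":1},{"x":0,"y":-0.015,"z":0,"ax":0,"ay":0,"az":0,"claw":1}]'
python3 -m crank '[{"x":0,"y":-0.004,"z":0,"ax":0,"ay":0,"az":0,"claw":1},{"x":0,"y":-0.008,"z":0,"ax":0,"ay":0,"az":0,"claw":1},{"x":0,"y":-0.012,"z":0,"ax":0,"ay":0,"az":0,"claw":1},{"x":0,"y":-0.016,"z":0,"ax":0,"ay":0,"az":0,"claw":1},{"x":0,"y":-0.02,"z":0,"ax":0,"ay":0,"az":0,"claw":1}]'
python3 - <<'E'
from h import *
s=r.read_state();print(st(s["ee_pos"]),s["ft_force"])
E
```

```text
time: 2.33
ee_pos: [0.5306, -0.1383, 0.0476]
eef_rot: [0.996, -0.094, 0.0, -0.0]
ft_force: [-1.1, 0.7, 1.1]
width: 0.0004
time: 2.75
ee_pos: [0.5332, -0.1248, 0.0476]
eef_rot: [0.995, -0.095, 0.0, 0.0]
ft_force: [-0.4, -2.9, -0.3]
width: 0.0006
time: 3.17
ee_pos: [0.537, -0.1046, 0.0475]
eef_rot: [0.995, -0.095, 0.0, -0.0]
ft_force: [-0.7, -3.1, -0.5]
width: 0.0005
[[ 0.00032827 -0.16803183  0.04754862]] [-0.66670515 -3.13778345 -0.46179132]
```

Contact is steady at about 3 N. I'll carry on for roughly 120 mm, then slow down.

```bash

python3 -m crank '[{"x":0,"y":-0.005,"z":0,"ax":0,"ay":0,"az":0,"claw":1},{"x":0,"y":-0.01,"z":0,"ax":0,"ay":0,"az":0,"claw":1},{"x":0,"y":-0.015,"z":0,"ax":0,"ay":0,"az":0,"claw":1},{"x":0,"y":-0.02,"z":0,"ax":0,"ay":0,"az":0,"claw":1},{"x":0,"y":-0.025,"z":0,"ax":0,"ay":0,"az":0,"claw":1}]'
python3 -m crank '[{"x":0,"y":-0.005,"z":0,"ax":0,"ay":0,"az":0,"claw":1},{"x":0,"y":-0.01,"z":0,"ax":0,"ay":0,"az":0,"claw":1},{"x":0,"y":-0.015,"z":0,"ax":0,"ay":0,"az":0,"claw":1},{"x":0,"y":-0.02,"z":0,"ax":0,"ay":0,"az":0,"claw":1},{"x":0,"y":-0.025,"z":0,"ax":0,"ay":0,"az":0,"claw":1}]'
python3 -m crank '[{"x":0,"y":-0.005,"z":0,"ax":0,"ay":0,"az":0,"claw":1},{"x":0,"y":-0.01,"z":0,"ax":0,"ay":0,"az":0,"claw":1},{"x":0,"y":-0.015,"z":0,"ax":0,"ay":0,"az":0,"claw":1},{"x":0,"y":-0.02,"z":0,"ax":0,"ay":0,"az":0,"claw":1},{"x":0,"y":-0.025,"z":0,"ax":0,"ay":0,"az":0,"claw":1}]'
python3 -m crank '[{"x":0,"y":-0.005,"z":0,"ax":0,"ay":0,"az":0,"claw":1},{"x":0,"y":-0.01,"z":0,"ax":0,"ay":0,"az":0,"claw":1},{"x":0,"y":-0.015,"z":0,"ax":0,"ay":0,"az":0,"claw":1},{"x":0,"y":-0.02,"z":0,"ax":0,"ay":0,"az":0,"claw":1},{"x":0,"y":-0.025,"z":0,"ax":0,"ay":0,"az":0,"claw":1}]'
python3 - <<'E'
from h import *
s=r.read_state();print(st(s["ee_pos"]),s["ft_force"])
c=camera("side");d=camera("scene")
cv2.imwrite("pics/s3.png",cv2.resize(d["color"][120:340,150:400],None,fx=2.7,fy=2.7))
E
```

```text
time: 3.58
ee_pos: [0.5418, -0.0799, 0.0476]
eef_rot: [0.995, -0.095, 0.0, -0.0]
ft_force: [-0.7, -2.9, -0.6]
width: 0.0006
time: 4.0
ee_pos: [0.5465, -0.0554, 0.0476]
eef_rot: [0.995, -0.095, 0.0, -0.0]
ft_force: [-1.0, -2.9, 0.1]
width: 0.0006
time: 4.42
ee_pos: [0.5512, -0.0309, 0.0475]
eef_rot: [0.995, -0.095, 0.0, -0.0]
ft_force: [-0.4, -2.9, 0.0]
width: 0.0004
time: 4.83
ee_pos: [0.556, -0.0063, 0.0476]
eef_rot: [0.995, -0.095, 0.0, -0.0]
ft_force: [-0.6, -3.2, 0.3]
width: 0.0003
[[ 0.000328   -0.06799825  0.04756534]] [-0.57280651 -3.2102727   0.27147153]
```

View pics/s3.png

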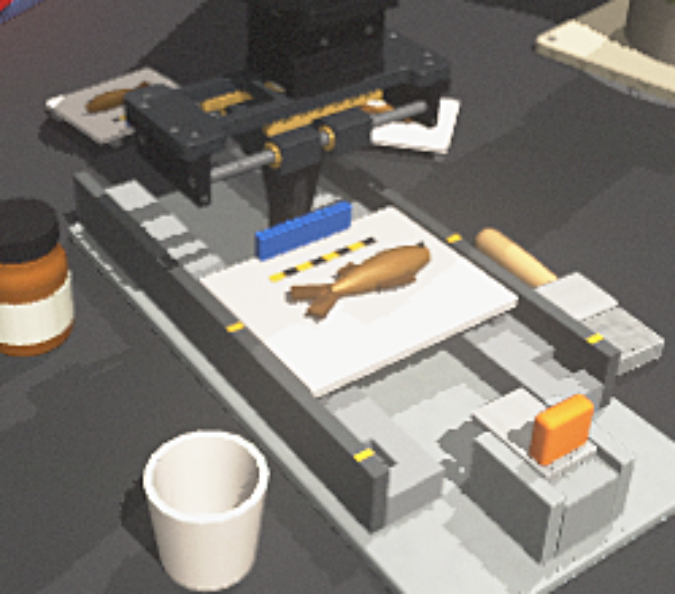

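The board is still straight, and its trailing edge is about 55–60 mm short of the near ticks. I'll take one more normal step, then slow ones.

```bash

python3 -m crank '[{"x":0,"y":-0.005,"z":0,"ax":0,"ay":0,"az":0,"claw":1},{"x":0,"y":-0.01,"z":0,"ax":0,"ay":0,"az":0,"claw":1},{"x":0,"y":-0.015,"z":0,"ax":0,"ay":0,"az":0,"claw":1},{"x":0,"y":-0.02,"z":0,"ax":0,"ay":0,"az":0,"claw":1},{"x":0,"y":-0.025,"z":0,"ax":0,"ay":0,"az":0,"claw":1}]'
python3 -m crank '[{"x":0,"y":-0.003,"z":0,"ax":0,"ay":0,"az":0,"claw":1},{"x":0,"y":-0.006,"z":0,"ax":0,"ay":0,"az":0,"claw":1},{"x":0,"y":-0.009,"z":0,"ax":0,"ay":0,"az":0,"claw":1},{"x":0,"y":-0.012,"z":0,"ax":0,"ay":0,"az":0,"claw":1},{"x":0,"y":-0.015,"z":0,"ax":0,"ay":0,"az":0,"claw":1}]'
python3 -m crank '[{"x":0,"y":-0.002,"z":0,"ax":0,"ay":0,"az":0,"claw":1},{"x":0,"y":-0.004,"z":0,"ax":0,"ay":0,"az":0,"claw":1},{"x":0,"y":-0.006,"z":0,"ax":0,"ay":0,"az":0,"claw":1},{"x":0,"y":-0.008,"z":0,"ax":0,"ay":0,"az":0,"claw":1},{"x":0,"y":-0.01,"z":0,"ax":0,"ay":0,"az":0,"claw":1}]'
python3 - <<'E'
from h import *
s=r.read_state();print(st(s["ee_pos"]),s["ft_force"])
E
```

```text
time: 5.35
ee_pos: [0.5607, 0.0182, 0.0476]
eef_rot: [0.995, -0.095, 0.0, 0.0]
ft_force: [-0.2, -2.9, 0.8]
width: 0.0005
time: 5.77
ee_pos: [0.5635, 0.0326, 0.0476]
eef_rot: [0.995, -0.095, 0.0, 0.0]
ft_force: [-1.4, -3.3, 0.5]
width: 0.0005
time: 6.18
ee_pos: [0.5654, 0.0424, 0.0476]
eef_rot: [0.995, -0.095, 0.0, -0.0]
ft_force: [0.1, -3.5, 1.6]
width: 0.0003
[[ 0.00033853 -0.01837864  0.04756119]] [ 0.06670036 -3.46216145  1.63010354]
```

```bash

python3 -m crank '[{"x":0,"y":-0.001,"z":0,"ax":0,"ay":0,"az":0,"claw":1},{"x":0,"y":-0.002,"z":0,"ax":0,"ay":0,"az":0,"claw":1},{"x":0,"y":-0.003,"z":0,"ax":0,"ay":0,"az":0,"claw":1},{"x":0,"y":-0.004,"z":0,"ax":0,"ay":0,"az":0,"claw":1},{"x":0,"y":-0.005,"z":0,"ax":0,"ay":0,"az":0,"claw":1}]'
python3 -m crank '[{"x":0,"y":-0.001,"z":0,"ax":0,"ay":0,"az":0,"claw":1},{"x":0,"y":-0.002,"z":0,"ax":0,"ay":0,"az":0,"claw":1},{"x":0,"y":-0.003,"z":0,"ax":0,"ay":0,"az":0,"claw":1},{"x":0,"y":-0.004,"z":0,"ax":0,"ay":0,"az":0,"claw":1},{"x":0,"y":-0.005,"z":0,"ax":0,"ay":0,"az":0,"claw":1}]'
python3 - <<'E'
from h import *
s=r.read_state();print(st(s["ee_pos"]),s["ft_force"])
E
```

```text
time: 6.6
ee_pos: [0.5662, 0.0471, 0.0475]
eef_rot: [0.995, -0.095, 0.0, 0.0]
ft_force: [-0.6, -3.1, 0.6]
width: 0.0005
time: 7.02
ee_pos: [0.5668, 0.0503, 0.0475]
eef_rot: [0.995, -0.095, -0.0, 0.001]
ft_force: [-3.1, -11.1, 3.7]
width: 0.0008
[[ 0.00025511 -0.01036651  0.0474866 ]] [ -3.08597302 -11.14171997   3.68136964]
```

The force rose from 3 to 11 N exactly where the seated position was predicted, so the board is against the notch walls. I'll back off and look.

```bash

python3 -m crank '[{"x":0,"y":0.004,"z":0,"ax":0,"ay":0,"az":0,"claw":1},{"x":0,"y":0.012,"z":0,"ax":0,"ay":0,"az":0,"claw":1},{"x":0,"y":0.02,"z":-0.01,"ax":0,"ay":0,"az":0,"claw":1},{"x":0,"y":0.028,"z":-0.03,"ax":0,"ay":0,"az":0,"claw":1},{"x":0,"y":0.03,"z":-0.06,"ax":0,"ay":0,"az":0,"claw":1}]'
python3 - <<'E'
from h import *
s=r.read_state();print(st(s["ee_pos"]),s["ft_force"])
d=camera("scene")
cv2.imwrite("pics/s4.png",cv2.resize(d["color"][150:340,190:400],None,fx=3.1,fy=3.1))
h=cv2.cvtColor(d["color"],cv2.COLOR_BGR2HSV)
for z in(.042,.05): print(z,proj(d,wd([[75e-3,.12,z],[-75e-3,.12,z],[75e-3,0,z],[-75e-3,0,z]])).round(1).tolist())
for z in(.06,.068): print(z,proj(d,wd([[35e-3,0.008,z],[-35e-3,0.008,z]])).round(1).tolist())
E
```

```text
time: 7.43
ee_pos: [0.5598, 0.0207, 0.1068]
eef_rot: [0.995, -0.096, -0.002, 0.0]
ft_force: [-0.3, -0.7, -0.8]
width: 0.0004
[[-0.00105189 -0.04075211  0.10679675]] [-0.29498079 -0.67743212 -0.79601705]
0.042 [[288.6, 290.6], [366.5, 251.1], [241.0, 243.3], [314.4, 213.1]]
0.05 [[289.0, 286.2], [367.3, 247.0], [241.0, 239.3], [314.8, 209.3]]
0.06 [[265.3, 228.1], [300.1, 214.1]]
0.068 [[265.4, 224.0], [300.4, 210.1]]
```

View pics/s4.png

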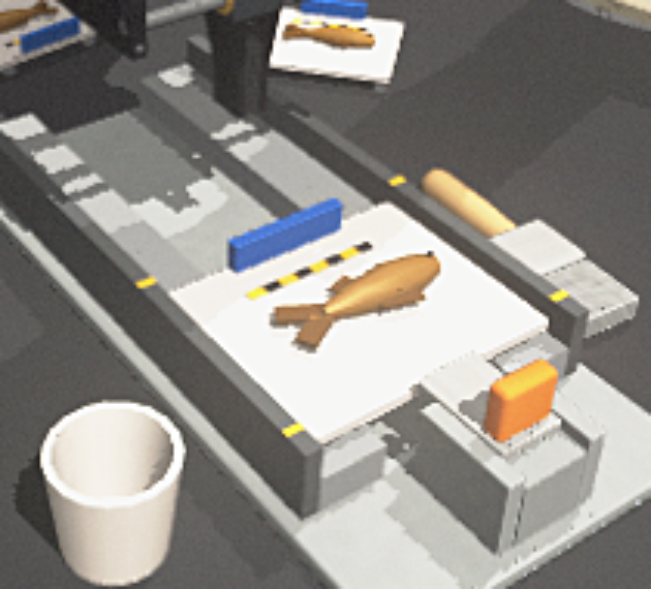

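The board is inside the ticks, and its corners fit z = 42 mm to within about 3 mm along y. The lip top fits z = 60 mm, which would mean it has dropped. I'll move to the knob side, then check the height with both cameras.

```bash

python3 -m crank '[{"x":0,"y":0,"z":-0.02,"ax":0,"ay":0,"az":0,"claw":1},{"x":0,"y":-0.03,"z":-0.04,"ax":0,"ay":0,"az":0,"claw":1},{"x":0,"y":-0.06,"z":-0.05,"ax":0,"ay":0,"az":0,"claw":1},{"x":0,"y":-0.095,"z":-0.05,"ax":0,"ay":0,"az":0,"claw":1},{"x":0,"y":-0.13,"z":-0.05,"ax":0,"ay":0,"az":0,"claw":1}]'
python3 -m crank '[{"x":0,"y":-0.03,"z":0,"ax":0,"ay":0,"az":0,"claw":1},{"x":0,"y":-0.06,"z":0,"ax":0,"ay":0,"az":0,"claw":1},{"x":0,"y":-0.09,"z":0,"ax":0,"ay":0,"az":0,"claw":1},{"x":0,"y":-0.115,"z":0,"ax":0,"ay":0,"az":0,"claw":1},{"x":0,"y":-0.13,"z":0,"ax":0,"ay":0,"az":0,"claw":1}]'
python3 - <<'E'
from h import *
import pickle
s=r.read_state();print(st(s["ee_pos"]),s["ft_force"])
d={n:camera(n) for n in("side","scene")};pickle.dump(d,open("c1.pkl","wb"))
a=cv2.resize(d["side"]["color"][135:210,215:315],None,fx=4,fy=4,interpolation=cv2.INTER_CUBIC);b=cv2.resize(d["scene"]["color"][195:305,230:380],None,fx=2.667,fy=2.727,interpolation=cv2.INTER_CUBIC)[:300]
cv2.imwrite("pics/s5.png",np.hstack([a,b]))
for n in d:
    c=d[n];m=cv2.inRange(cv2.cvtColor(c["color"],cv2.COLOR_BGR2HSV),(105,150,60),(125,255,255));x0,y0,x1,y1=(255,205,310,245)if n=="scene"else(230,160,300,210)
    k=np.zeros_like(m);k[y0:y1,x0:x1]=m[y0:y1,x0:x1];p=cv2.findNonZero(k)
    print(n,p.reshape(-1,2).min(0),p.reshape(-1,2).max(0),p.mean((0,1)))
    for y0 in(0,.004):
      for z0 in(.022,.03): # lip box hull bounds predicted
        P=proj(c,wd([[x,y0+y,z0+z]for x in(-.035,.035)for y in(0,.008)for z in(.02,.038)]))
        print(y0,z0,P.min(0).round(1),P.max(0).round(1))
E
```

```text
time: 7.9
ee_pos: [0.587, 0.1513, 0.1598]
eef_rot: [0.995, -0.095, 0.002, -0.001]
ft_force: [0.4, -0.1, -0.7]
width: 0.0005
time: 8.32
ee_pos: [0.6102, 0.2815, 0.1583]
eef_rot: [0.996, -0.093, 0.0, -0.001]
ft_force: [-0.0, 0.0, 0.0]
width: 0.0004
[[-0.00080282  0.22494905  0.15826504]] [-0.03578728  0.02144858  0.03082797]
side [250 179] [277 187] [263.62011173 182.92178771]
0 0.022 [248.7 178.7] [278.3 189.1]
0 0.03 [248.7 176.1] [278.5 186.6]
0.004 0.022 [248.9 177.7] [278.4 188.1]
0.004 0.03 [248.9 175. ] [278.6 185.5]
scene [264 215] [299 236] [277.05882353 225.29411765]
0 0.022 [262.1 211.8] [300.1 237.2]
0 0.03 [262.2 207.8] [300.4 233.2]
0.004 0.022 [263.6 212.9] [301.6 238.6]
0.004 0.03 [263.7 208.9] [302.  234.5]
```

View pics/s5.png

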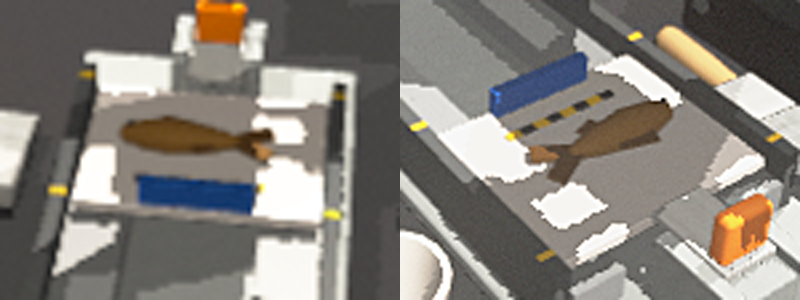

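The lip bounds in both views match a board origin at z = 22 mm rather than 30 mm, with y within about 2 mm of the seat. The board has dropped flat. Now I lower behind the knob.

```bash

python3 -m crank '[{"x":0,"y":0,"z":0.02,"ax":0,"ay":0,"az":0,"claw":1},{"x":0,"y":0,"z":0.045,"ax":0,"ay":0,"az":0,"claw":1},{"x":0,"y":0,"z":0.07,"ax":0,"ay":0,"az":0,"claw":1},{"x":0,"y":0,"z":0.09,"ax":0,"ay":0,"az":0,"claw":1},{"x":0,"y":0,"z":0.096,"ax":0,"ay":0,"az":0,"claw":1}]'
python3 -m crank '[{"x":0,"y":-0.005,"z":0,"ax":0,"ay":0,"az":0,"claw":1},{"x":0,"y":-0.01,"z":0,"ax":0,"ay":0,"az":0,"claw":1},{"x":0,"y":-0.015,"z":0,"ax":0,"ay":0,"az":0,"claw":1},{"x":0,"y":-0.02,"z":0,"ax":0,"ay":0,"az":0,"claw":1},{"x":0,"y":-0.025,"z":0,"ax":0,"ay":0,"az":0,"claw":1}]'
python3 -m crank '[{"x":0,"y":-0.003,"z":0,"ax":0,"ay":0,"az":0,"claw":1},{"x":0,"y":-0.006,"z":0,"ax":0,"ay":0,"az":0,"claw":1},{"x":0,"y":-0.009,"z":0,"ax":0,"ay":0,"az":0,"claw":1},{"x":0,"y":-0.012,"z":0,"ax":0,"ay":0,"az":0,"claw":1},{"x":0,"y":-0.015,"z":0,"ax":0,"ay":0,"az":0,"claw":1}]'
python3 -m crank '[{"x":0,"y":-0.003,"z":0,"ax":0,"ay":0,"az":0,"claw":1},{"x":0,"y":-0.006,"z":0,"ax":0,"ay":0,"az":0,"claw":1},{"x":0,"y":-0.009,"z":0,"ax":0,"ay":0,"az":0,"claw":1},{"x":0,"y":-0.012,"z":0,"ax":0,"ay":0,"az":0,"claw":1},{"x":0,"y":-0.015,"z":0,"ax":0,"ay":0,"az":0,"claw":1}]'
python3 - <<'E'
from h import *
s=r.read_state();print(st(s["ee_pos"]),s["ft_force"])
E
```

```text
time: 8.83
ee_pos: [0.6093, 0.2756, 0.0586]
eef_rot: [0.995, -0.095, -0.002, 0.001]
ft_force: [-0.1, -0.2, -0.4]
width: 0.0005
time: 9.25
ee_pos: [0.616, 0.3037, 0.0629]
eef_rot: [0.996, -0.095, 0.001, -0.001]
ft_force: [0.0, 0.6, -0.3]
width: 0.0001
time: 9.67
ee_pos: [0.6183, 0.3174, 0.0615]
eef_rot: [0.995, -0.095, 0.0, 0.0]
ft_force: [0.1, -0.8, 0.6]
width: 0.0005
time: 10.08
ee_pos: [0.6211, 0.3323, 0.0616]
eef_rot: [0.995, -0.095, 0.0, -0.0]
ft_force: [0.4, -0.7, 0.5]
width: 0.0005
[[2.44367499e-04 2.76808848e-01 6.15770242e-02]] [ 0.40059369 -0.68525752  0.50574421]
```

I had the sign wrong: tool +y is stage -y. The arm only moved away from the knob, with no contact. Now I push in +y.

```bash

python3 -m crank '[{"x":0,"y":0.015,"z":0,"ax":0,"ay":0,"az":0,"claw":1},{"x":0,"y":0.035,"z":0,"ax":0,"ay":0,"az":0,"claw":1},{"x":0,"y":0.055,"z":0,"ax":0,"ay":0,"az":0,"claw":1},{"x":0,"y":0.07,"z":0,"ax":0,"ay":0,"az":0,"claw":1},{"x":0,"y":0.076,"z":0,"ax":0,"ay":0,"az":0,"claw":1}]'
python3 -m crank '[{"x":0,"y":0.003,"z":0,"ax":0,"ay":0,"az":0,"claw":1},{"x":0,"y":0.006,"z":0,"ax":0,"ay":0,"az":0,"claw":1},{"x":0,"y":0.009,"z":0,"ax":0,"ay":0,"az":0,"claw":1},{"x":0,"y":0.012,"z":0,"ax":0,"ay":0,"az":0,"claw":1},{"x":0,"y":0.015,"z":0,"ax":0,"ay":0,"az":0,"claw":1}]'
python3 -m crank '[{"x":0,"y":0.003,"z":0,"ax":0,"ay":0,"az":0,"claw":1},{"x":0,"y":0.006,"z":0,"ax":0,"ay":0,"az":0,"claw":1},{"x":0,"y":0.009,"z":0,"ax":0,"ay":0,"az":0,"claw":1},{"x":0,"y":0.012,"z":0,"ax":0,"ay":0,"az":0,"claw":1},{"x":0,"y":0.015,"z":0,"ax":0,"ay":0,"az":0,"claw":1}]'
python3 - <<'E'
from h import *
s=r.read_state();print(st(s["ee_pos"]),s["ft_force"])
E
```

```text
time: 10.5
ee_pos: [0.607, 0.2545, 0.0617]
eef_rot: [0.995, -0.096, 0.0, 0.001]
ft_force: [0.4, -0.8, 0.0]
width: 0.0003
time: 10.92
ee_pos: [0.6037, 0.2432, 0.0615]
eef_rot: [0.996, -0.094, -0.0, -0.0]
ft_force: [0.9, 0.5, -0.8]
width: 0.0004
time: 11.33
ee_pos: [0.6007, 0.2278, 0.0615]
eef_rot: [0.996, -0.095, -0.0, -0.0]
ft_force: [-1.3, 1.7, -1.3]
width: 0.0005
[[2.40905975e-05 1.70407736e-01 6.14967317e-02]] [-1.26539061  1.72307351 -1.28040654]
```

```bash

python3 -m crank '[{"x":0,"y":0.003,"z":0,"ax":0,"ay":0,"az":0,"claw":1},{"x":0,"y":0.006,"z":0,"ax":0,"ay":0,"az":0,"claw":1},{"x":0,"y":0.009,"z":0,"ax":0,"ay":0,"az":0,"claw":1},{"x":0,"y":0.012,"z":0,"ax":0,"ay":0,"az":0,"claw":1},{"x":0,"y":0.015,"z":0,"ax":0,"ay":0,"az":0,"claw":1}]'
python3 -m crank '[{"x":0,"y":0.0015,"z":0,"ax":0,"ay":0,"az":0,"claw":1},{"x":0,"y":0.003,"z":0,"ax":0,"ay":0,"az":0,"claw":1},{"x":0,"y":0.0045,"z":0,"ax":0,"ay":0,"az":0,"claw":1},{"x":0,"y":0.006,"z":0,"ax":0,"ay":0,"az":0,"claw":1},{"x":0,"y":0.0075,"z":0,"ax":0,"ay":0,"az":0,"claw":1}]'
python3 -m crank '[{"x":0,"y":0.001,"z":0,"ax":0,"ay":0,"az":0,"claw":1},{"x":0,"y":0.002,"z":0,"ax":0,"ay":0,"az":0,"claw":1},{"x":0,"y":0.003,"z":0,"ax":0,"ay":0,"az":0,"claw":1},{"x":0,"y":0.004,"z":0,"ax":0,"ay":0,"az":0,"claw":1},{"x":0,"y":0.005,"z":0,"ax":0,"ay":0,"az":0,"claw":1}]'
python3 - <<'E'
from h import *
s=r.read_state();print(st(s["ee_pos"]),s["ft_force"])
E
```

```text
time: 11.75
ee_pos: [0.5981, 0.2129, 0.0616]
eef_rot: [0.995, -0.095, -0.0, -0.0]
ft_force: [-1.1, 2.2, -0.5]
width: 0.0009
time: 12.17
ee_pos: [0.5972, 0.2082, 0.0618]
eef_rot: [0.996, -0.094, 0.001, -0.002]
ft_force: [5.2, 12.7, -6.2]
width: 0.0002
time: 12.58
ee_pos: [0.5971, 0.2081, 0.0621]
eef_rot: [0.996, -0.093, 0.002, -0.005]
ft_force: [11.6, 24.2, -14.4]
width: 0.0008
[[0.00017888 0.15031374 0.06212161]] [ 11.62502222  24.16290712 -14.36708152]
```

The bolt stopped hard at y = 0.150 with 24 N, after about 34 mm of travel. That matches its stop if it started 0–6 mm out. I'll retreat and verify.

```bash

python3 -m crank '[{"x":0,"y":-0.008,"z":0,"ax":0,"ay":0,"az":0,"claw":1},{"x":0,"y":-0.02,"z":0,"ax":0,"ay":0,"az":0,"claw":1},{"x":0,"y":-0.04,"z":-0.01,"ax":0,"ay":0,"az":0,"claw":1},{"x":0,"y":-0.06,"z":-0.04,"ax":0,"ay":0,"az":0,"claw":1},{"x":0,"y":-0.08,"z":-0.075,"ax":0,"ay":0,"az":0,"claw":1}]'
python3 -m crank '[{"x":0,"y":0,"z":-0.03,"ax":0,"ay":0,"az":0,"claw":1},{"x":0,"y":0,"z":-0.06,"ax":0,"ay":0,"az":0,"claw":1},{"x":0,"y":0,"z":-0.09,"ax":0,"ay":0,"az":0,"claw":1},{"x":0,"y":0,"z":-0.12,"ax":0,"ay":0,"az":0,"claw":1},{"x":0,"y":0,"z":-0.12,"ax":0,"ay":0,"az":0,"claw":1}]'
python3 - <<'E'
from h import *
s=r.read_state();print(st(s["ee_pos"]),s["ft_force"])
d={n:camera(n) for n in("side","scene")}
a=cv2.resize(d["side"]["color"][120:220,190:340],None,fx=2.66,fy=2.66);b=cv2.resize(d["scene"]["color"][190:360,140:400],(400,266))
cv2.imwrite("pics/s6.png",np.hstack([a[:266,:399],b]))
for n in d:
    c=d[n];H=cv2.cvtColor(c["color"],cv2.COLOR_BGR2HSV)
    for nm,lo,hi,bx,box in(("lip",(105,150,60),(125,255,255),{"scene":(255,205,310,245),"side":(230,160,300,210)},([-.035,.035],[0,.008],[.042,.06])),("knob",(4,170,80),(24,255,255),{"scene":(310,235,380,300),"side":(258,125,285,160)},([-.016,.016],None,[.051,.079]))):
        m=cv2.inRange(H,lo,hi);x0,y0,x1,y1=bx[n];k=np.zeros_like(m);k[y0:y1,x0:x1]=m[y0:y1,x0:x1];p=cv2.findNonZero(k)
        print(n,nm,p.reshape(-1,2).min(0),p.reshape(-1,2).max(0))
        for f in((.136,.14,.144) if nm=="knob" else (0,)):
            P=proj(c,wd([[x,y,z]for x in box[0] for y in (box[1] or (f-.012,f)) for z in box[2]]));print("  pred",f,P.min(0).round(1),P.max(0).round(1))
E
```

```text
time: 13.0
ee_pos: [0.6099, 0.2791, 0.1352]
eef_rot: [0.995, -0.095, -0.002, 0.002]
ft_force: [1.6, 0.2, -0.1]
width: 0.0007
time: 13.42
ee_pos: [0.613, 0.2803, 0.2639]
eef_rot: [0.995, -0.095, 0.004, -0.002]
ft_force: [0.7, 0.6, 0.2]
width: -0.0001
[[0.00217207 0.22421038 0.26391008]] [0.68334955 0.58683744 0.19911461]
side lip [250 179] [277 187]
  pred 0 [248.7 178.7] [278.3 189.1]
side knob [263 143] [274 152]
  pred 0.136 [261.7 142.8] [274.8 155.3]
  pred 0.14 [261.9 141.9] [274.9 154.4]
  pred 0.144 [262.  141.1] [275.1 153.5]
scene lip [264 216] [299 236]
  pred 0 [262.1 211.8] [300.1 237.2]
scene knob [329 252] [349 276]
  pred 0.136 [324.  247.2] [349.2 275.8]
  pred 0.14 [325.9 248.7] [351.3 277.5]
  pred 0.144 [327.9 250.3] [353.4 279.2]
```

View pics/s6.png

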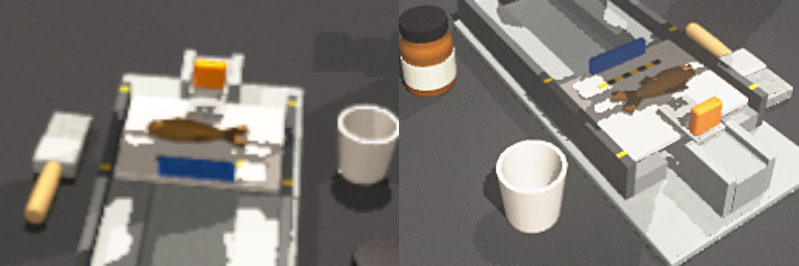

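The bolt tongue now lies over the board's edge. The knob face is at y ≈ 0.140, about 35 mm from where it started and against a hard stop. The board hasn't moved, and the jar, cup and brush are where they were.

```bash
python3 -c "
from bench import close_job; print(close_job())"
```

```text
the job is handed in; nothing more can be done
None
```

The board is seated in its notches, the bolt is pushed home over its edge, and the job is handed in at about 13.5 s.

- **Board:** I pushed it along the rails with the shut fingertips at about 3 N. The force rose to about 11 N at the predicted seat, where the notch walls stop it. Both camera views then fit a board dropped to z = 22 mm, within about 2 mm of the seat along the rails.
- **Bolt:** I pushed the orange knob until it met a hard stop, with about 24 N along the push direction (about 30 N in total). The cameras show it moved about 35 mm, which reaches the 40 mm stop only if it started about 5 mm out. That starting position is within the stated 0–6 mm, but I did not measure it on its own. The last pictures show the tongue over the board's edge and the board still seated.
- **Bystanders:** The jar, cup and brush look unmoved, and the arm ended clear of everything.
- **Mistakes:** My first move was refused because some keys were missing. Later I moved the wrong way near the knob, away from it and through free air. Neither touched anything.

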